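Gauge the jaw gap of a tube sealer by feel

ROBOT

A 6-joint arm with a two-finger parallel gripper is mounted at the origin on the work surface; the furniture and walls round the work are solid. World frame = base frame: x ahead of the robot, y to its left, z up, the work surface at z = 0. Lengths are in m, angles in rad, forces in N, time in s.
With the tool pointing down it reaches from about 0.25 to 0.725 m from the base axis. Payload 4 kg.
Tool frame: the origin (TCP) lies midway between the tips of the shut fingers; the grasp point (between the pads) lies 19 mm behind it; z points along the fingers, y is the direction in which the jaws open and shut (so a half turn about z gives the same grasp; the last joint's range is limited). The gripper opens to 85 mm and grips with 20 to 120 N. Pads are 22 mm wide; open, the fingers measure 114 mm over their backs; the gripper's body (76 mm by 85 mm) begins 54 mm behind the grasp point. The pads swing forward as they close: fully open they stand 13 mm farther back than shut.
Start: joints at [-1.111, 0.241, 0.005, 1.335, 0, 1.571], TCP at [0.222, -0.448, 0.231] pointing down, gripper open.
Joint ranges: [-2.72, 2.72], [-1.05, 1.87], [-1.09, 1.28], [-1.99, 2.15], [-1.42, 1.44], [-3.14, 3.14]. Speed limits (rad/s): [2.79, 2.79, 3.14, 3.14, 3.14, 3.14].

INTERFACE

Orientations are given as a unit quaternion [x, y, z, w].
In Python, from workcell import bot, vision gives the robot as it stands. The module is installed in compiled form; this text tells all that it offers.
- The arm moves only by the tool send_rows, never from a script. Its argument "targets" is a list that holds one entry, the list of rows, each a list of 5 numbers: the shift along the world's x, y, z in cm, then the turn about the world's z in rad, then the finger opening in cm, from 0 to 8.54. A call has 1 to 12 rows; each row is the pose to reach, as a shift and turn from the pose commanded when the call began; what a row does not reach only later rows make up. A row lasts 1/8 s, in which the tool goes at most 62.5 mm and 10.7 degrees, less where a joint would pass 70% of its speed; a pose out of reach is approached as far as the arm can. A call with a gripper value outside its range is refused whole. The fingers move at their own pace and stop on an object; the grip force is fixed at half the most. Time passes only in rows, so rows that repeat a pose let the fingers close. It gives the time, the measured TCP pose, the force and the opening at its end, in the units of the state.
- bot.get_obs(): the state, without advancing time (a new reading comes with each control period).
- vision.camera(name): name is "scene" or "top" or "wrist"; returns the picture (480x640x3 uint8, red, green, blue); there is no depth.
- vision.get_calibration(name): a dict with "vertical_fov" (degrees; the focal length in pixels is half the picture's height over the tangent of half this angle, whatever the lens; pixels are square), "cx", "cy" (the principal point, pixels), "rvec" (rotation vector, rad) and "tvec" (3), from world to camera coordinates, as OpenCV has them; the wrist camera has in their place "T_tool_cam" (4x4, takes a point from camera to tool coordinates, whose origin is the TCP and whose axes are the flange's). Camera axes: x right, y down, z forward; pixel columns grow to the right and rows downward; lengths in m; the calibration is good to about 2 mm. A picture is of the moment at which its call begins: read the wrist's pose just before it. get_calibration takes no time and is no camera call.
- bot.job_done(): hands the job in, once; it reports no verdict.
Trained networks look in the newest picture that a camera, given by its name, has taken for a name from the list of things; names that differ only in an ending like _2 or _b are one class to them, and where a whole thing is asked for, a point or a joint stands for the part that bears it (a point fixed in the world has none). Each returns a list of dicts, best first, with "score" (0 to 1); they miss things now and then, are a little off and sometimes report something else, mostly with a low value. They report only what shows in the picture. A call takes as long as a camera call.
- vision.boxes_of(target, camera): "uv" ([column, row] in pixels, amid what is visible of it).
The state is a dict: "clock": time; "joint_pos": joint angles; "joint_vel": joint speeds; "tau": joint torques, N m; "eef_pos": TCP position; "tool_rot": TCP orientation; "ft_force": force on the tool from outside, world axes, zero at the start; "ft_torque": the same for the moment, N m; "grip_width": finger opening in m.
Only numpy, scipy, OpenCV 4.12 (cv2) and the standard library are available. Lean on these libraries where they do the work, as an engineer would, in place of code of your own. Each camera call takes 0.05 s, during which the arm holds its last target.

TASK

Find out by feel which of the three gauge blades fits the jaw gap of the tube-sealer head: lay a blade flat on the anvil and slide it nose first into the mouth, without forcing it. The right one slides in with a noticeable drag; one that stops at the jaw is too thick, one that runs in loosely is too thin. Leave the right blade fully home against the back stop, gripped by the jaw, with the other two lying flat on the bench, and leave the timer, clamp and clip box where they are.

Things in the scene. Friction and masses are not known exactly. Their poses are not given: they have to be found in the camera images.
- mouth (a point): Middle of the mouth's floor line on a white tube-sealer head fixed on the bench (110 mm wide, 84 mm high, 98 over its setting wheel); on the steel anvil's flat top, 16 mm above the bench. x points into the mouth, z up. The anvil runs from x = -80 mm in front of the mouth to the back stop inside. The mouth is 16 mm high, 46 wide, 41 between its two lead-in lips.
- stop (a point): Foot of the flat back stop inside the head, on the anvil, 50 mm past the mouth point; same axes. A blade is fully home when its nose meets it. At least one blade drags at every setting; where two do, either is right. Pressing a blade down on the anvil adds friction of its own; 25 N of push is enough for everything and harms nothing.
- jaw_front (a point): Point on the anvil under the front of the hidden upper jaw, 16 mm past the mouth point; same axes. The jaw's flat hard face spans x = 16 to 48 mm from the mouth point; its height over the anvil (6 to 14.2 mm) is set anew each time, is not visible, does not yield and is not told here. A blade thicker than the gap is stopped here.
- shoe_place (a point): Point on the anvil under the sprung shoe in the middle of the jaw, 35 mm past the mouth point. The shoe hangs about 4 mm below the jaw's face, ramped at 15 degrees from 17 to 36 mm, deepest there; it yields upward, pressing with 6 to 8 N. Friction is about 0.6 on the shoe, 0.25 on the anvil: a fitting blade needs 6 to 15 N to lift it, then drags by 3 to 7 N either way; a thin one passes below with no drag.
- blade_1_grip (a point): Loose gauge blade with one stud on top of its black grip: flat steel, 5 mm thick, 36 wide, 145 long, square nose, about 120 g. Point: centre of the upright grip (50 mm along x, 16 across y, top 62 mm above the flat underside), 42 mm above the underside, 115 mm behind the nose, 30 ahead of the tail. x to the nose, z up. Starts flat on the bench, nose away from the robot.
- blade_2_grip (a point): Loose gauge blade with two studs on top of its black grip: flat steel, 8 mm thick, 36 wide, 145 long, square nose, about 120 g. Point: centre of the upright grip (50 mm along x, 16 across y, top 62 mm above the flat underside), 42 mm above the underside, 115 mm behind the nose, 30 ahead of the tail. x to the nose, z up. Starts flat on the bench, nose away from the robot.
- blade_3_grip (a point): Loose gauge blade with three studs on top of its black grip: flat steel, 11 mm thick, 36 wide, 145 long, square nose, about 120 g. Point: centre of the upright grip (50 mm along x, 16 across y, top 62 mm above the flat underside), 42 mm above the underside, 115 mm behind the nose, 30 ahead of the tail. x to the nose, z up. Starts flat on the bench, nose away from the robot.
- timer: Bystander: white bench timer, 82 x 58 x 22 mm, origin under its centre.
- clamp: Bystander: blue plastic ratchet clamp lying flat, 80 x 140 x 7 mm, origin under its centre.
- clipbox: Bystander: clear open box of seal clips, 56 x 81 x 30 mm, origin under its centre.

How it is judged:
At the end, for the whole second after the job is handed in: One blade lies level on the anvil in the mouth, nose within 5 mm of the back stop, within 8 mm of the middle and 0.12 rad of straight, pressed by the sprung shoe with over 3 N, so it drags; the other two lie flat on the bench, off the anvil, grips up; all at rest (((x of blade_1_grip in the frame of mouth above -0.0705 m and y of blade_1_grip in the frame of mouth between -0.008 and 0.008 m and z of blade_1_grip in the frame of mouth between 0.038 and 0.046 m and angle between the x axis of blade_1_grip and the x axis of mouth, either way round below 0.12 rad and angle between blade_1_grip's own z axis and vertical below 0.06 rad and contact force between blade_1 and shoe_c0 above 3 N and height (world z) of blade_2_grip between 0.036 and 0.05 m and angle between each of blade_2_grip, blade_3_grip's own z axis and vertical below 0.1 rad and height (world z) of blade_3_grip between 0.036 and 0.05 m) or (x of blade_2_grip in the frame of mouth above -0.0705 m and y of blade_2_grip in the frame of mouth between -0.008 and 0.008 m and z of blade_2_grip in the frame of mouth between 0.038 and 0.046 m and angle between the x axis of blade_2_grip and the x axis of mouth, either way round below 0.12 rad and angle between blade_2_grip's own z axis and vertical below 0.06 rad and contact force between blade_2 and shoe_c0 above 3 N and height (world z) of blade_1_grip between 0.036 and 0.05 m and angle between each of blade_1_grip, blade_3_grip's own z axis and vertical below 0.1 rad and height (world z) of blade_3_grip between 0.036 and 0.05 m) or (x of blade_3_grip in the frame of mouth above -0.0705 m and y of blade_3_grip in the frame of mouth between -0.008 and 0.008 m and z of blade_3_grip in the frame of mouth between 0.038 and 0.046 m and angle between the x axis of blade_3_grip and the x axis of mouth, either way round below 0.12 rad and angle between blade_3_grip's own z axis and vertical below 0.06 rad and contact force between blade_3 and shoe_c0 above 3 N and height (world z) of blade_1_grip between 0.036 and 0.05 m and angle between each of blade_1_grip, blade_2_grip's own z axis and vertical below 0.1 rad and height (world z) of blade_2_grip between 0.036 and 0.05 m)) and linear speed of each of blade_1, blade_2, blade_3 below 0.02 m/s); the robot touches nothing.
It fails at once if a blade is forced against the sealer head (more than 80 N) (contact force between any of blade_1, blade_2, blade_3 and sealer above 80 N).
It fails at once if a bystander (timer, ratchet clamp, clip box) is moved by more than 20 mm (distance of any of timer, clamp, clipbox from where it was at the start of the episode above 0.02 m).
It also fails if it takes over 72 s, if anything falls off the work surface, if the arm or the gripper's body presses on something with over 40 N, if the wrist force passes 120 N, or if a joint passes its speed limit or range.

## Working session

There is one attempt and no reset: what is moved stays moved. The work goes in short steps, Python scripts to look and compute and a tool call to move; the robot and the scene stay as the last step left them, time stands still between calls to the robot, and variables do not carry over. Pictures are saved under pics/ and viewed, and the job is handed in when it is done.

Besides the shell and the picture viewer there is one more tool, called after "Emit:" as name(argument=value, ...), one argument or row to a line, values as JSON. send_rows: Moves the arm, as the interface text tells. Its arguments: {"type":"object","properties":{"targets":{"type":"array"}},"required":["targets"]}

```bash
mkdir -p pics; cat > h.py <<'E'
from workcell import bot, vision
import numpy as np, cv2
def snap(n,f):
    im=vision.camera(n); cv2.imwrite(f'pics/{f}.png',cv2.cvtColor(im,cv2.COLOR_RGB2BGR)); return im
def K(c):
    f=240/np.tan(np.radians(c['vertical_fov'])/2); return np.array([[f,0,c['cx']],[0,f,c['cy']],[0,0,1]])
def ray_plane(n,uv,z):
    c=vision.get_calibration(n); R=cv2.Rodrigues(np.array(c['rvec'],float))[0]; t=np.array(c['tvec'],float).ravel()
    o=-R.T@t; d=R.T@np.linalg.inv(K(c))@np.array([uv[0],uv[1],1.]); return o+d*(z-o[2])/d[2]
def proj(n,p):
    c=vision.get_calibration(n); R=cv2.Rodrigues(np.array(c['rvec'],float))[0]; t=np.array(c['tvec'],float).ravel()
    q=K(c)@(R@np.array(p,float)+t); return q[:2]/q[2]
E
python3 - <<'E'
from h import *
np.set_printoptions(precision=4,suppress=True)
for n in ['scene','top','wrist']:
    snap(n,n+'0'); print(n,vision.get_calibration(n))
for t in ['blade_1_grip','mouth','timer','clamp','clipbox']:
    print(t,[(np.round(d['uv'],1),round(d['score'],2)) for d in vision.boxes_of(t,'top')],[(np.round(d['uv'],1),round(d['score'],2)) for d in vision.boxes_of(t,'scene')])
print(bot.get_obs())
E
```

```text
scene {'vertical_fov': 44.44644728402823, 'cx': 327.5687255718585, 'cy': 241.41525252215482, 'rvec': array([ 0.6062, -2.5997,  1.2319]), 'tvec': array([0.4496, 0.1944, 0.7998])}
top {'vertical_fov': 45.612926037737786, 'cx': 316.3821840731449, 'cy': 230.3445406651081, 'rvec': array([ 1.9575, -2.2283,  0.2673]), 'tvec': array([0.0297, 0.5353, 0.8335])}
wrist {'vertical_fov': 58.11249322233886, 'cx': 323.02614561872986, 'cy': 244.68602541114402, 'T_tool_cam': array([[-0.0001, -0.9489, -0.3154,  0.0815],
       [ 1.    ,  0.0001, -0.0004, -0.0001],
       [ 0.0004, -0.3154,  0.9489, -0.1428],
       [ 0.    ,  0.    ,  0.    ,  1.    ]])}
blade_1_grip [(array([459.7, 248.1]), 0.8), (array([174.9, 308.9]), 0.43)] [(array([406.1, 183.5]), 0.75)]
mouth [(array([294.5, 193.6]), 0.97)] [(array([271.7, 243.8]), 0.82), (array([388.8, 202.4]), 0.47)]
timer [(array([238.9, 346.9]), 0.82), (array([373.8, 253. ]), 0.4)] [(array([383.6, 340. ]), 0.64), (array([266.1, 243.1]), 0.2)]
clamp [(array([308.2, 303.1]), 0.82)] [(array([377.8, 286.4]), 0.9)]
clipbox [(array([174.6, 309.1]), 0.72)] [(array([294. , 371.1]), 0.88)]
{'clock': 0.65, 'joint_pos': array([-1.111 ,  0.2406,  0.0051,  1.3352,  0.    ,  1.5708]), 'joint_vel': array([ 0.0005, -0.0002,  0.0003,  0.0006,  0.0007, -0.0002]), 'tau': array([  0.0008, -37.2032,  25.261 ,   0.0012,   0.0001,   0.    ]), 'eef_pos': array([ 0.2219, -0.4481,  0.2314]), 'tool_rot': array([0.9737, 0.2279, 0.    , 0.0001]), 'ft_force': array([ 0.2203, -1.0858,  1.1265]), 'ft_torque': array([ 0.0307,  0.0134, -0.029 ]), 'grip_width': 0.08542198750151223}
```

View pics/top0.png

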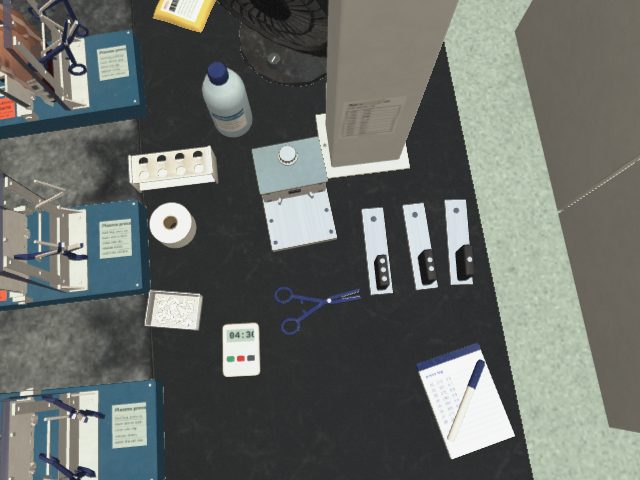

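View pics/scene0.png

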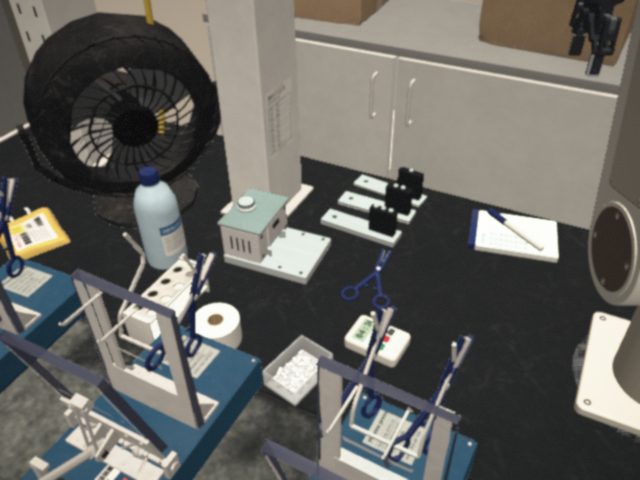

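```bash
python3 - <<'E'
from h import *
np.set_printoptions(precision=4,suppress=True)
im=cv2.imread('pics/top0.png')
c=im[120:320,230:500]; cv2.imwrite('pics/top0c.png',cv2.resize(c,None,fx=2.96,fy=2.96,interpolation=cv2.INTER_CUBIC))
for uv in [(0,0),(640,0),(0,480),(640,480),(320,240)]: print(uv,ray_plane('top',uv,0))
for n,uv,z in [('timer',(239,347),.02),('clamp',(308,303),.004),('clip',(174.6,309),.015),('mouth',(294.5,193.6),.016)]: print(n,ray_plane('top',uv,z))
im=cv2.imread('pics/scene0.png')
c=im[150:310,200:440]; cv2.imwrite('pics/scene0c.png',cv2.resize(c,None,fx=3.3,fy=3.3,interpolation=cv2.INTER_CUBIC))
E
```

```text
(0, 0) [1.072  0.4931 0.    ]
(640, 0) [ 0.9136 -0.7002  0.    ]
(0, 480) [0.223  0.4895 0.    ]
(640, 480) [ 0.0983 -0.48    0.    ]
(320, 240) [ 0.5334 -0.0452  0.    ]
timer [0.3736 0.1046 0.02  ]
clamp [ 0.4303 -0.0119  0.004 ]
clip [0.4471 0.2026 0.015 ]
mouth [ 0.6151 -0.0124  0.016 ]
```

View pics/top0c.png

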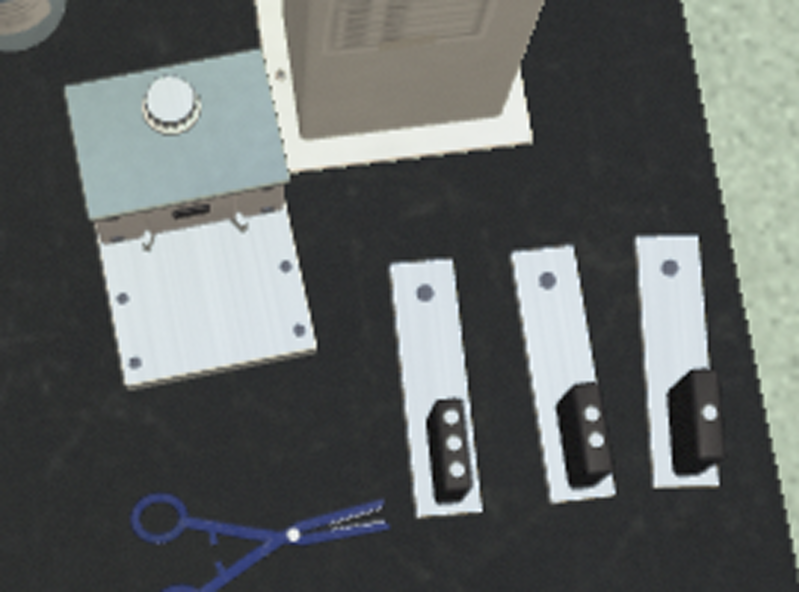

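View pics/scene0c.png

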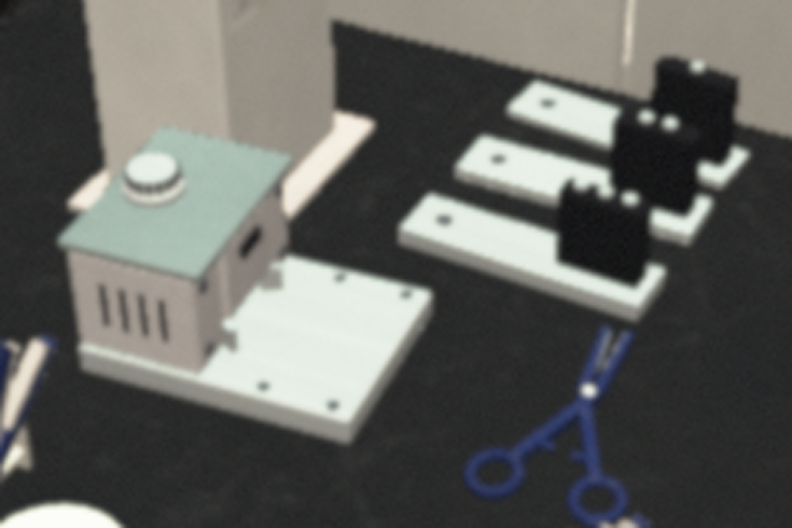

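```bash
cat >> h.py <<'E'
def top(x,y,z): return ray_plane('top',(x/2.96+230,y/2.96+120),z)
E
python3 - <<'E'
from h import *
np.set_printoptions(precision=4,suppress=True)
for n,t,cs in [('b3',.011,[(390,264),(453,259),(482,511),(416,518)]),('b2',.008,[(512,252),(573,246),(615,493),(551,503)]),('b1',.005,[(636,237),(698,237),(719,485),(653,489)])]:
    P=np.array([top(x,y,t) for x,y in cs])[:,:2]
    nose=(P[0]+P[1])/2; tail=(P[2]+P[3])/2; d=nose-tail; L=np.linalg.norm(d)
    print(n,'nose',nose,'tail',tail,'L',L,'W',np.linalg.norm(P[0]-P[1]),np.linalg.norm(P[2]-P[3]),'yaw',np.arctan2(d[1],d[0]),'grip',nose-d/L*.115)
for n,cs in [('b3',[(452,416),(454,443),(457,470)]),('b2',[(592,413),(597,440)]),('b1',[(710,412)])]:
    P=np.array([top(x,y,.064) for x,y in cs]); print(n,'studs',P.mean(0)[:2])
A={'fl':(127,383),'fr':(316,346),'s1':(122,298),'s2':(135,362),'s3':(286,266),'s4':(299,330),'ml':(103,240),'mr':(285,212)}
P={k:top(*v,.016)[:2] for k,v in A.items()}
for k in P: print(k,P[k])
for a,b in [('fr','fl'),('s3','s1'),('s4','s2'),('mr','ml')]:
    d=P[b]-P[a]; print(a,b,'L',np.linalg.norm(d),'mid',(P[a]+P[b])/2,'yaw',np.arctan2(d[1],d[0])-np.pi/2)
R=[top(*v,.084)[:2] for v in [(92,219),(290,180),(66,86),(260,51)]]; print('roof',R, (R[0]+R[1])/2, np.arctan2(*(R[0]-R[1])[::-1])-np.pi/2,np.linalg.norm(R[0]-R[1]))
print('lip ends',[top(*v,.016)[:2] for v in [(150,240),(241,222)]])
E
```

```text
b3 nose [ 0.5738 -0.1397] tail [ 0.4288 -0.1327] L 0.14516879427270363 W 0.03610728807407048 0.03657457863834663 yaw -0.047961966303243085 grip [ 0.4589 -0.1342]
b2 nose [ 0.573 -0.21 ] tail [ 0.4286 -0.208 ] L 0.14437417274158962 W 0.035255880548271945 0.036024357955547974 yaw -0.013979400728454067 grip [ 0.458  -0.2084]
b1 nose [ 0.5716 -0.2828] tail [ 0.4277 -0.2663] L 0.14490665570624817 W 0.03565733415988924 0.0368006021343803 yaw -0.11438167045340897 grip [ 0.4574 -0.2697]
b3 studs [ 0.4593 -0.1347]
b2 studs [ 0.4585 -0.2089]
b1 studs [ 0.4583 -0.2704]
fl [0.524  0.0345]
fr [ 0.5314 -0.073 ]
s1 [0.5731 0.0319]
s2 [0.5354 0.0287]
s3 [ 0.5798 -0.0625]
s4 [ 0.5418 -0.0647]
ml [0.6085 0.0389]
mr [ 0.6116 -0.0662]
fr fl L 0.10766853258228097 mid [ 0.5277 -0.0192] yaw 0.0684635848884938
s3 s1 L 0.09455500891611855 mid [ 0.5765 -0.0153] yaw 0.07002969541490378
s4 s2 L 0.09366698615866986 mid [ 0.5386 -0.018 ] yaw 0.06831884249306275
mr ml L 0.10505343427691316 mid [ 0.6101 -0.0136] yaw 0.029638294149035627
roof [array([0.5995, 0.0394]), array([ 0.6075, -0.0674]), array([0.6761, 0.0454]), array([ 0.6826, -0.0611])] [ 0.6035 -0.014 ] 0.07413258513147891 0.10709437549202469
lip ends [array([0.6051, 0.0123]), array([ 0.609 , -0.0405])]
```

Emit:
send_rows(
  targets=[
    [[23.6, 24.0, -8.0, -0.475, 4.5], [23.6, 24.0, -8.0, -0.475, 4.5], [23.6, 24.0, -8.0, -0.475, 4.5], [23.6, 24.0, -8.0, -0.475, 4.5], [23.6, 24.0, -8.0, -0.475, 4.5], [23.6, 24.0, -8.0, -0.475, 4.5], [23.6, 24.0, -8.0, -0.475, 4.5], [23.6, 24.0, -8.0, -0.475, 4.5], [23.6, 24.0, -8.0, -0.475, 4.5]],
  ],
)

```text
clock: 1.78
eef_pos: [0.4573, -0.2091, 0.1517]
tool_rot: [1.0, -0.009, 0.0, 0.0]
ft_force: [0.3, -0.1, 0.7]
grip_width: 0.0448
```

```bash
python3 - <<'E'
from h import *
o=bot.get_obs(); print(o['eef_pos'],o['tool_rot'],o['clock'])
snap('wrist','w1')
E
```

```text
[ 0.45733912 -0.20910905  0.15173198] [ 9.99963460e-01 -8.54321541e-03  2.12687205e-04  2.16655008e-04] 1.775
```

View pics/w1.png

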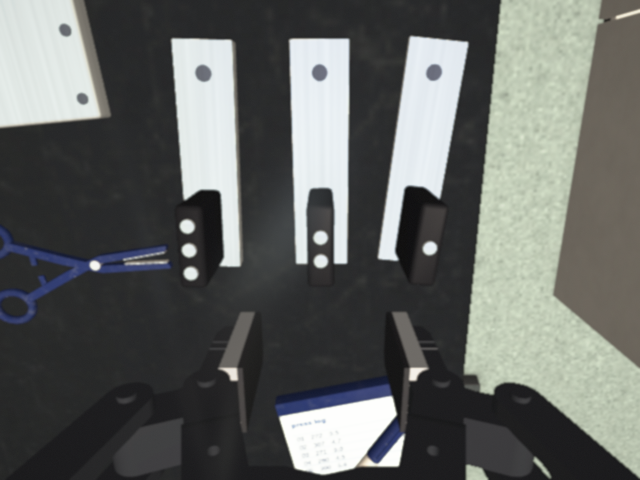

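Wrist view: blade 2 (two studs) is straight and centred at column ~320, grip at (320,240), between the fingers. I go down and grip it.

Emit:
send_rows(
  targets=[
    [[0, 0.05, -6.0, 0, 4.5], [0, 0.05, -11.0, 0, 4.5], [0, 0.05, -12.7, 0, 4.5], [0, 0.05, -12.7, 0, 4.5], [0, 0.05, -12.7, 0, 1.0], [0, 0.05, -12.7, 0, 1.0], [0, 0.05, -12.7, 0, 1.0], [0, 0.05, -12.7, 0, 1.0], [0, 0.05, -12.7, 0, 1.0]],
  ],
)

```text
clock: 2.95
eef_pos: [0.4591, -0.2084, 0.0259]
tool_rot: [1.0, -0.008, 0.001, 0.001]
ft_force: [-1.2, -0.5, 6.5]
grip_width: 0.0154
```

Emit:
send_rows(
  targets=[
    [[0, 0, 5.0, 0, 1.0], [0, 0, 9.0, 0, 1.0], [0.4, 6.0, 9.0, 0.086, 1.0], [0.4, 12.0, 9.0, 0.086, 1.0], [0.4, 16.5, 9.0, 0.086, 1.0], [0.4, 18.5, 9.0, 0.086, 1.0], [0.4, 18.5, 9.0, 0.086, 1.0], [0.4, 18.5, 6.0, 0.086, 1.0], [0.4, 18.5, 4.0, 0.086, 1.0], [0.4, 18.5, 3.2, 0.086, 1.0], [0.4, 18.5, 3.2, 0.086, 1.0], [0.4, 18.5, 3.2, 0.086, 1.0]],
  ],
)

```text
clock: 4.45
eef_pos: [0.4626, -0.0229, 0.0571]
tool_rot: [0.999, 0.035, 0.001, 0.0]
ft_force: [0.5, -0.1, -1.5]
grip_width: 0.0153
```

```bash
python3 - <<'E'
from h import *
o=bot.get_obs(); print(o['eef_pos'],o['tool_rot'],o['clock'],o['ft_force'])
snap('wrist','w2');im=snap('top','t2')
c=cv2.imread('pics/t2.png')[120:320,230:500]; cv2.imwrite('pics/t2c.png',cv2.resize(c,None,fx=2.96,fy=2.96,interpolation=cv2.INTER_CUBIC))
E
```

```text
[ 0.4626433  -0.02292504  0.05706852] [9.99382975e-01 3.51157582e-02 7.38818764e-04 8.90411351e-05] 4.45 [ 0.54161287 -0.09246291 -1.45420897]
```

View pics/w2.png

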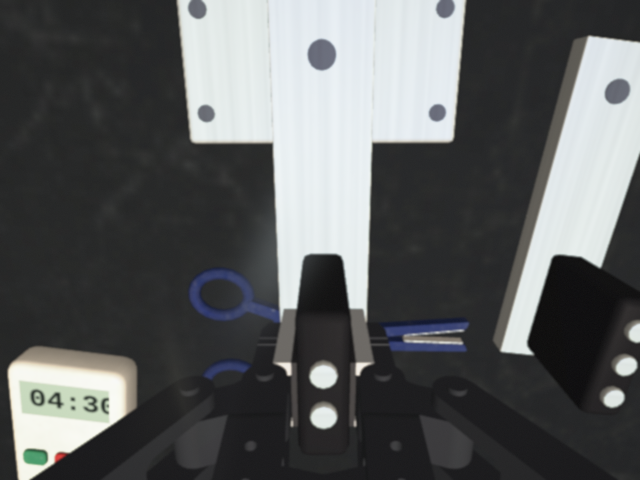

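View pics/t2c.png

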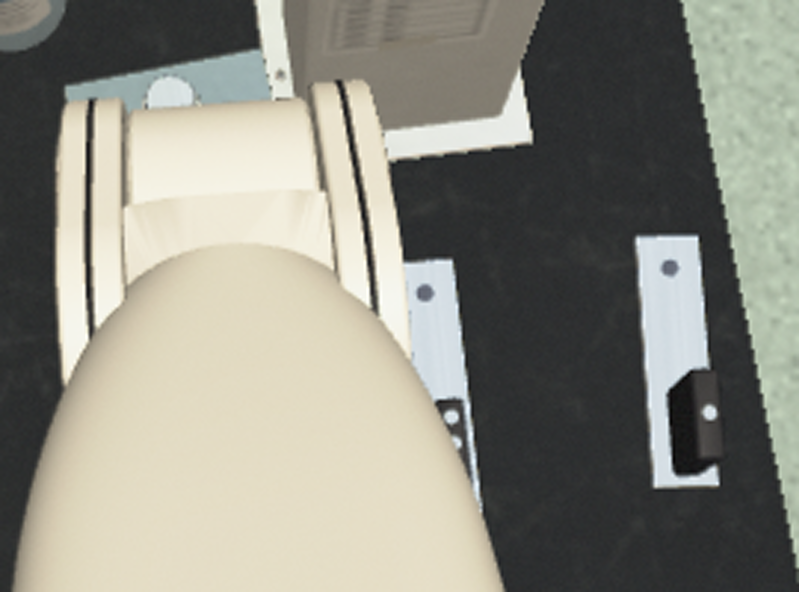

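Wrist view: blade edges (273/372 at row 142) are centred between anvil corners (190/455) and parallel to it. Lower onto the anvil.

Emit:
send_rows(
  targets=[
    [[0, 0, -1.0, 0, 1.0], [0, 0, -1.3, 0, 1.0], [0, 0, -1.45, 0, 1.0], [0, 0, -1.45, 0, 1.0], [0, 0, -1.45, 0, 1.0]],
  ],
)

```text
clock: 5.18
eef_pos: [0.4622, -0.0225, 0.042]
tool_rot: [0.999, 0.035, 0.0, 0.0]
ft_force: [-0.3, -0.3, 0.3]
grip_width: 0.0154
```

Emit:
send_rows(
  targets=[
    [[1.0, 0.07, 0, 0, 1.0], [2.0, 0.14, 0, 0, 1.0], [3.0, 0.21, 0, 0, 1.0], [3.5, 0.245, 0, 0, 1.0], [3.5, 0.245, 0, 0, 1.0]],
  ],
)

```text
clock: 5.8
eef_pos: [0.498, -0.0201, 0.0419]
tool_rot: [0.999, 0.035, 0.001, 0.0]
ft_force: [0.3, -0.1, 1.8]
grip_width: 0.0155
```

```bash
python3 - <<'E'
from h import *
o=bot.get_obs(); print(o['eef_pos'],o['tool_rot'],o['clock'],o['ft_force'])
snap('wrist','w3');im=snap('scene','s3')
c=cv2.imread('pics/s3.png')[150:310,200:440]; cv2.imwrite('pics/s3c.png',cv2.resize(c,None,fx=3.3,fy=3.3,interpolation=cv2.INTER_CUBIC))
E
```

```text
[ 0.49801138 -0.02010097  0.04192989] [9.99370827e-01 3.54600780e-02 7.29790838e-04 3.16676047e-05] 5.8 [ 0.32427509 -0.1056772   1.75930665]
```

View pics/w3.png

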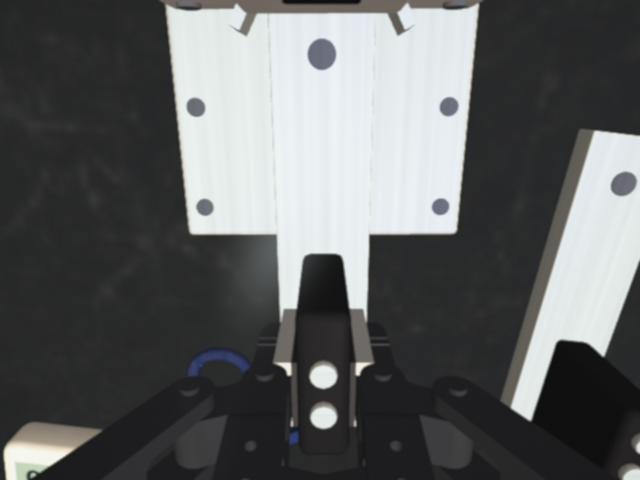

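View pics/s3c.png

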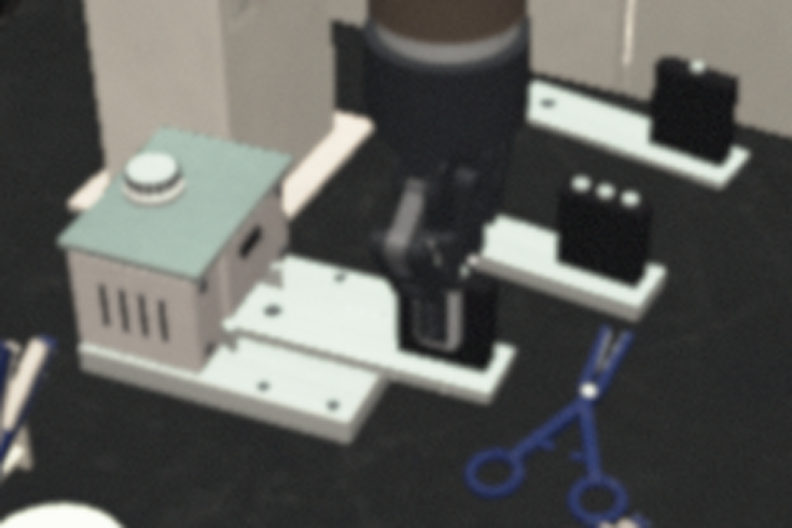

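Blade 2's nose is just between the lips, centred. Now push in small steps and feel the force.

Emit:
send_rows(
  targets=[
    [[0.5, 0.035, 0, 0, 1.0], [0.8, 0.056, 0, 0, 1.0], [1.0, 0.07, 0, 0, 1.0], [1.0, 0.07, 0, 0, 1.0]],
  ],
)

```text
clock: 6.4
eef_pos: [0.5072, -0.0194, 0.0419]
tool_rot: [0.999, 0.035, 0.0, 0.0]
ft_force: [-0.8, 0.8, 3.1]
grip_width: 0.015
```

Emit:
send_rows(
  targets=[
    [[0.2, 0.014, 0, 0, 1.0], [0.4, 0.028, 0, 0, 1.0], [0.4, 0.028, 0, 0, 1.0]],
  ],
)

```text
clock: 6.78
eef_pos: [0.5111, -0.0191, 0.0419]
tool_rot: [0.999, 0.035, 0.0, 0.0]
ft_force: [0.2, -0.0, 2.9]
grip_width: 0.0151
```

Emit:
send_rows(
  targets=[
    [[0.2, 0.014, 0, 0, 1.0], [0.4, 0.028, 0, 0, 1.0], [0.4, 0.028, 0, 0, 1.0]],
  ],
)

```text
clock: 7.15
eef_pos: [0.515, -0.0189, 0.0419]
tool_rot: [0.999, 0.035, 0.0, 0.0]
ft_force: [-0.7, 0.0, 4.0]
grip_width: 0.0153
```

Emit:
send_rows(
  targets=[
    [[0.2, 0.014, 0, 0, 1.0], [0.4, 0.028, 0, 0, 1.0], [0.4, 0.028, 0, 0, 1.0]],
  ],
)

```text
clock: 7.52
eef_pos: [0.519, -0.0186, 0.0419]
tool_rot: [0.999, 0.035, 0.0, 0.0]
ft_force: [-1.3, -1.0, 4.9]
grip_width: 0.0152
```

Emit:
send_rows(
  targets=[
    [[0.2, 0.014, 0, 0, 1.0], [0.4, 0.028, 0, 0, 1.0], [0.4, 0.028, 0, 0, 1.0]],
  ],
)

```text
clock: 7.9
eef_pos: [0.523, -0.0183, 0.0419]
tool_rot: [0.999, 0.035, 0.0, 0.0]
ft_force: [-1.2, -0.5, 5.3]
grip_width: 0.015
```

Emit:
send_rows(
  targets=[
    [[0.2, 0.014, 0, 0, 1.0], [0.4, 0.028, 0, 0, 1.0], [0.4, 0.028, 0, 0, 1.0]],
  ],
)

```text
clock: 8.28
eef_pos: [0.5268, -0.0181, 0.0419]
tool_rot: [0.999, 0.035, -0.0, 0.0]
ft_force: [-1.8, -0.4, 6.2]
grip_width: 0.0155
```

Emit:
send_rows(
  targets=[
    [[0.2, 0.014, 0, 0, 1.0], [0.4, 0.028, 0, 0, 1.0], [0.4, 0.028, 0, 0, 1.0]],
  ],
)

```text
clock: 8.65
eef_pos: [0.5295, -0.0178, 0.0419]
tool_rot: [0.999, 0.035, -0.001, 0.0]
ft_force: [-5.3, -0.7, 8.8]
grip_width: 0.0152
```

Emit:
send_rows(
  targets=[
    [[0.1, 0.007, 0.0, 0, 1.0], [0.3, 0.021, 0.0, 0, 1.0], [0.3, 0.021, 0.0, 0, 1.0]],
  ],
)

```text
clock: 9.02
eef_pos: [0.5324, -0.0176, 0.0419]
tool_rot: [0.999, 0.035, -0.001, 0.0]
ft_force: [-5.1, 0.1, 8.5]
grip_width: 0.0153
```

Emit:
send_rows(
  targets=[
    [[0.1, 0.007, 0.0, 0, 1.0], [0.3, 0.021, 0.0, 0, 1.0], [0.3, 0.021, 0.0, 0, 1.0]],
  ],
)

```text
clock: 9.4
eef_pos: [0.5355, -0.0174, 0.0419]
tool_rot: [0.999, 0.035, -0.001, 0.0]
ft_force: [-5.3, -0.7, 8.5]
grip_width: 0.0156
```

Emit:
send_rows(
  targets=[
    [[0.0, 0.0, 0.03, 0, 1.0], [0.2, 0.014, 0.03, 0, 1.0], [0.2, 0.014, 0.03, 0, 1.0]],
  ],
)

```text
clock: 9.78
eef_pos: [0.5373, -0.0173, 0.042]
tool_rot: [0.999, 0.035, -0.001, 0.0]
ft_force: [-5.3, -1.3, 6.5]
grip_width: 0.0151
```

Emit:
send_rows(
  targets=[
    [[0.0, 0.0, 0.03, 0, 1.0], [0.2, 0.014, 0.03, 0, 1.0], [0.2, 0.014, 0.03, 0, 1.0]],
  ],
)

```text
clock: 10.15
eef_pos: [0.5395, -0.0171, 0.042]
tool_rot: [0.999, 0.035, -0.001, -0.0]
ft_force: [-3.9, 0.4, 5.5]
grip_width: 0.0152
```

Emit:
send_rows(
  targets=[
    [[0.0, 0.0, 0.08, 0, 1.0], [0.15, 0.01, 0.08, 0, 1.0], [0.15, 0.01, 0.08, 0, 1.0]],
  ],
)

```text
clock: 10.52
eef_pos: [0.5413, -0.0169, 0.0425]
tool_rot: [0.999, 0.035, -0.001, -0.0]
ft_force: [-4.1, -0.7, 0.9]
grip_width: 0.0152
```

Emit:
send_rows(
  targets=[
    [[0.1, 0.007, 0.05, 0, 1.0], [0.2, 0.014, 0.05, 0, 1.0], [0.2, 0.014, 0.05, 0, 1.0]],
  ],
)

```text
clock: 10.9
eef_pos: [0.542, -0.0168, 0.0428]
tool_rot: [0.999, 0.035, -0.003, -0.0]
ft_force: [-8.4, 0.2, 1.2]
grip_width: 0.0152
```

Drag (≈4 N with nearly no vertical load) now rising as the nose reaches the stop. Push home, release so the blade settles, then regrip and test the drag cleanly.

Emit:
send_rows(
  targets=[
    [[0.1, 0.007, -0.05, 0, 1.0], [0.2, 0.014, -0.05, 0, 1.0], [0.2, 0.014, -0.05, 0, 1.0]],
  ],
)

```text
clock: 11.28
eef_pos: [0.5419, -0.0168, 0.0426]
tool_rot: [0.999, 0.035, -0.004, -0.0]
ft_force: [-14.8, -1.5, 8.6]
grip_width: 0.0151
```

Emit:
send_rows(
  targets=[
    [[0.0, 0.0, 0, 0, 3.5], [0.0, 0.0, 0, 0, 3.5], [0.0, 0.0, 0, 0, 3.5], [0.0, 0.0, 0.0, 0, 3.5]],
  ],
)

```text
clock: 11.78
eef_pos: [0.547, -0.0166, 0.0433]
tool_rot: [0.999, 0.035, 0.0, -0.0]
ft_force: [-0.1, -1.6, 0.5]
grip_width: 0.035
```

```bash
python3 - <<'E'
from h import *
o=bot.get_obs(); print(o['eef_pos'],o['tool_rot'],o['clock'],o['ft_force'])
snap('wrist','w4');im=snap('scene','s4')
c=cv2.imread('pics/s4.png')[150:310,200:440]; cv2.imwrite('pics/s4c.png',cv2.resize(c,None,fx=3.3,fy=3.3,interpolation=cv2.INTER_CUBIC))
E
```

```text
[ 0.54697212 -0.01661726  0.04331995] [ 9.99372741e-01  3.54105111e-02  4.67970979e-04 -1.77520325e-05] 11.775 [-0.05903332 -1.58935791  0.50675508]
```

View pics/w4.png

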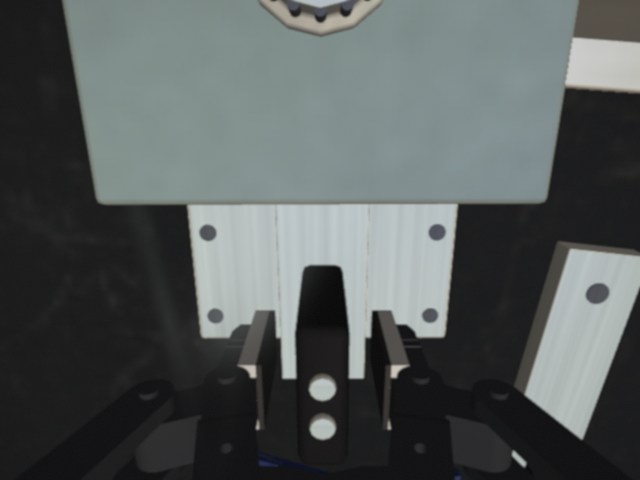

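View pics/s4c.png

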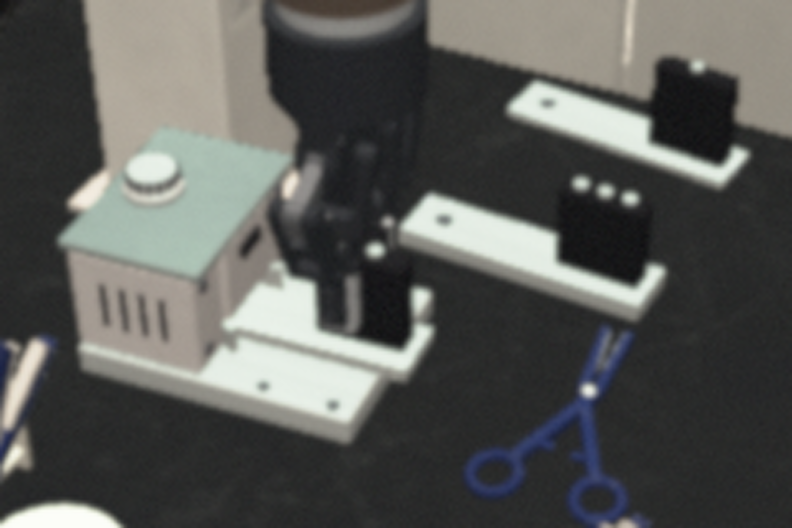

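Blade 2 sits home, straight and centred (edges 278/368 between anvil edges 190/457). Regrip without vertical load and pull back ~8 mm to feel the drag.

Emit:
send_rows(
  targets=[
    [[-0.4, -0.028, 0, 0, 3.5], [-0.4, -0.028, 0, 0, 1.0], [-0.4, -0.028, 0, 0, 1.0], [-0.4, -0.028, 0, 0, 1.0], [-0.4, -0.028, 0, 0, 1.0]],
  ],
)

```text
clock: 12.5
eef_pos: [0.5419, -0.0167, 0.0432]
tool_rot: [0.999, 0.036, -0.0, -0.0]
ft_force: [-3.8, 1.0, 3.6]
grip_width: 0.0156
```

Emit:
send_rows(
  targets=[
    [[-0.2, -0.014, 0, 0, 1.0], [-0.4, -0.028, 0, 0, 1.0], [-0.4, -0.028, 0, 0, 1.0]],
  ],
)

```text
clock: 12.88
eef_pos: [0.5391, -0.0174, 0.0433]
tool_rot: [0.999, 0.035, 0.001, 0.0]
ft_force: [2.1, -0.1, -2.4]
grip_width: 0.0156
```

Emit:
send_rows(
  targets=[
    [[-0.2, -0.014, 0, 0, 1.0], [-0.4, -0.028, 0, 0, 1.0], [-0.4, -0.028, 0, 0, 1.0]],
  ],
)

```text
clock: 13.25
eef_pos: [0.5341, -0.0176, 0.0433]
tool_rot: [0.999, 0.035, -0.0, 0.0]
ft_force: [2.2, -2.0, -1.1]
grip_width: 0.0154
```

Emit:
send_rows(
  targets=[
    [[0.2, 0.014, 0, 0, 1.0], [0.4, 0.028, 0, 0, 1.0], [0.4, 0.028, 0, 0, 1.0]],
  ],
)

```text
clock: 13.62
eef_pos: [0.5366, -0.0173, 0.0432]
tool_rot: [0.999, 0.035, -0.002, 0.0]
ft_force: [-4.3, 0.1, 6.0]
grip_width: 0.0155
```

Emit:
send_rows(
  targets=[
    [[-0.1, -0.007, 0, 0, 1.0], [-0.3, -0.021, 0, 0, 1.0]],
  ],
)

```text
clock: 13.88
eef_pos: [0.5364, -0.0174, 0.0433]
tool_rot: [0.999, 0.035, 0.001, -0.0]
ft_force: [3.6, -0.1, -1.9]
grip_width: 0.0156
```

Emit:
send_rows(
  targets=[
    [[-0.2, -0.014, 0, 0, 1.0], [-0.4, -0.028, 0, 0, 1.0]],
  ],
)

```text
clock: 14.12
eef_pos: [0.5322, -0.0177, 0.0433]
tool_rot: [0.999, 0.035, 0.001, -0.0]
ft_force: [4.2, 0.0, -1.4]
grip_width: 0.0156
```

Emit:
send_rows(
  targets=[
    [[0.2, 0.014, 0, 0, 1.0], [0.4, 0.028, 0.02, 0, 1.0]],
  ],
)

```text
clock: 14.38
eef_pos: [0.533, -0.0175, 0.0433]
tool_rot: [0.999, 0.035, -0.002, 0.0]
ft_force: [-5.2, -0.4, 3.6]
grip_width: 0.0153
```

Emit:
send_rows(
  targets=[
    [[0.2, 0.014, 0.04, 0, 1.0], [0.4, 0.028, 0.04, 0, 1.0]],
  ],
)

```text
clock: 14.62
eef_pos: [0.5382, -0.0172, 0.0433]
tool_rot: [0.999, 0.035, -0.001, -0.0]
ft_force: [-3.9, -0.4, 1.1]
grip_width: 0.0154
```

Moving drag is ≈4 N both ways with no vertical load: blade 2 fits. Push it home and release.

Emit:
send_rows(
  targets=[
    [[0.2, 0.014, 0.0, 0, 1.0], [0.4, 0.028, 0.0, 0, 1.0], [0.6, 0.042, 0, 0, 1.0], [0.7, 0.05, 0, 0, 1.0], [0.7, 0.05, 0, 0, 1.0]],
  ],
)

```text
clock: 15.25
eef_pos: [0.5419, -0.0169, 0.0434]
tool_rot: [0.999, 0.035, -0.004, 0.0]
ft_force: [-14.4, -1.4, 9.7]
grip_width: 0.0152
```

Emit:
send_rows(
  targets=[
    [[-0.25, 0, 0, 0, 1.0], [-0.25, 0, 0, 0, 4.0], [-0.25, 0, 0, 0, 4.0], [-0.25, 0, 0, 0, 4.0], [-0.25, 0, 0, 0, 4.0], [-0.25, 0, 4.0, 0, 4.0], [-0.25, 0, 10.0, 0, 4.0], [-3.0, 0, 15.0, 0, 4.0], [-8.0, -6.0, 17.0, 0, 4.0], [-13.0, -12.0, 17.0, 0, 4.0], [-18.0, -18.0, 17.0, 0, 4.0], [-18.0, -18.0, 17.0, 0, 4.0]],
  ],
)

```text
clock: 16.75
eef_pos: [0.365, -0.198, 0.2142]
tool_rot: [0.999, 0.035, 0.0, 0.0]
ft_force: [0.8, -0.5, 0.1]
grip_width: 0.0402
```

```bash
python3 - <<'E'
from h import *
o=bot.get_obs(); print(o['eef_pos'],o['tool_rot'],o['clock'],o['ft_force'])
snap('top','t5');im=snap('scene','s5')
c=cv2.imread('pics/t5.png')[120:320,230:500]; cv2.imwrite('pics/t5c.png',cv2.resize(c,None,fx=2.96,fy=2.96,interpolation=cv2.INTER_CUBIC))
c=cv2.imread('pics/s5.png')[150:310,200:440]; cv2.imwrite('pics/s5c.png',cv2.resize(c,None,fx=3.3,fy=3.3,interpolation=cv2.INTER_CUBIC))
for t in ['timer','clamp','clipbox']: print(t,[(np.round(d['uv'],1),round(d['score'],2)) for d in vision.boxes_of(t,'top')][:2])
E
```

```text
[ 0.36495752 -0.19803498  0.21419833] [9.99384156e-01 3.50844331e-02 4.76696524e-04 4.04591390e-04] 16.75 [ 0.75616618 -0.50260257  0.06212589]
timer [(array([237.8, 348.3]), 0.57)]
clamp [(array([305.1, 305.8]), 0.64)]
clipbox []
```

View pics/t5c.png

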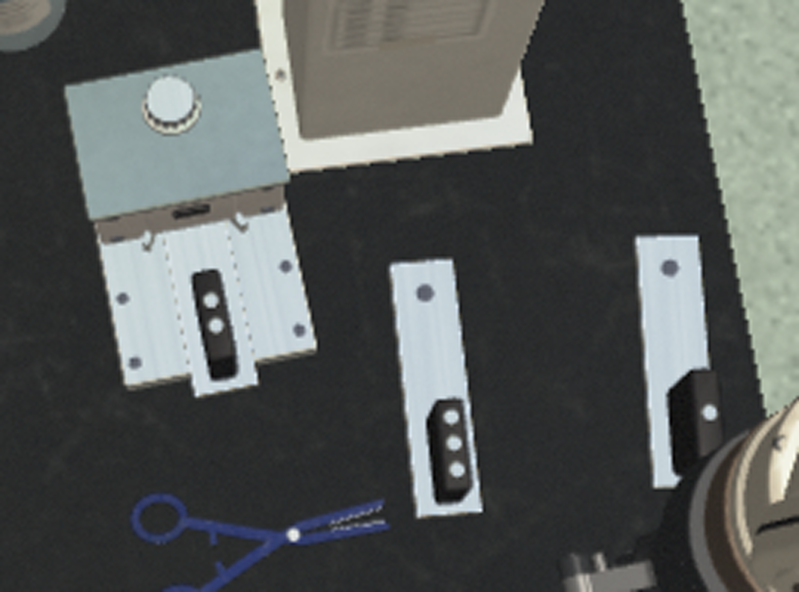

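View pics/s5c.png

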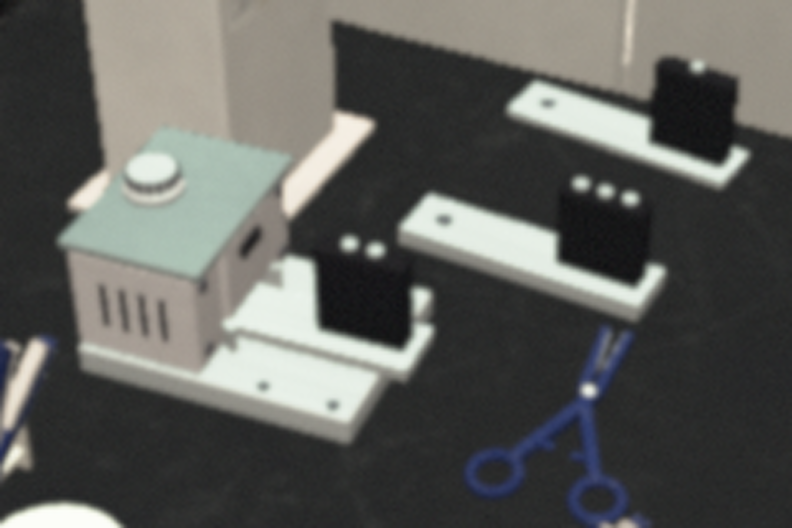

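```bash
python3 - <<'E'
from h import *
np.set_printoptions(precision=4,suppress=True)
m=np.array([.6075,-.0136]); a=.07; R=np.array([[np.cos(a),np.sin(a)],[-np.sin(a),np.cos(a)]])
P=np.array([top(x,y,.024)[:2] for x,y in [(195,396),(257,384)]]); print('tail',P,R@(P.mean(0)-m), 'expect -0.095')
S=np.array([top(x,y,.080)[:2] for x,y in [(211,300),(216,326)]]); print('studs mouth frame',R@(S.mean(0)-m),'expect -0.065 0')
a0=cv2.imread('pics/top0.png').astype(int); b=cv2.imread('pics/t5.png').astype(int)
d=np.abs(a0-b).max(2)>50
for n,(x0,x1,y0,y1) in dict(timer=(215,270,315,385),clamp=(270,362,280,340),clip=(140,205,285,335)).items(): print(n,d[y0:y1,x0:x1].sum())
E
```

```text
tail [[ 0.5101 -0.0024]
 [ 0.5124 -0.0372]] [-0.0964  0.0006] expect -0.095
studs mouth frame [-0.0664  0.0001] expect -0.065 0
timer 0
clamp 0
clip 0
```

```bash
python3 -c "
from workcell import bot
print(bot.job_done())"
```

```text
the job is handed in; nothing more can be done
None
```

I handed the job in with blade 2 (two studs, 8 mm) fully home against the back stop in the sealer mouth. The last clock reading, about 17 s, was well inside the 72 s limit.

- **Feel:** blade 2 passed the jaw front with only about 1 N of resistance. It then dragged by roughly 4 N both ways with almost no vertical load on it (+4.2 N pulling back, −3.9 to −5.2 N pushing in). That puts the shoe force at about 5 N, a little under the 6–8 N in the description but above the 3 N needed. Some readings taken after the blade had stopped showed only about 2 N. I never caught the 6–15 N peak for lifting the shoe, because forces are only read at the end of each move.
- **Home:** the arm stopped at the same position on two pushes of about 15 N. After release, the top picture puts the tail and studs within about 1.5 mm of their home positions and within 1 mm of the middle. The blade looks straight and level.
- **Other things:** blades 1 and 3 were never touched and lie flat on the bench. Comparing the top pictures before and after shows no change at the timer, clamp or clip box. The network missed the clip box in the last picture, so that check rests on the picture comparison alone.

I did not try the other two blades, because a blade that drags is a right answer.

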